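Load a spring scale plate by plate to its mark

TASK

Load the spring scale one slotted steel plate at a time until its pointer first reaches the set black mark on the dial, and no plate more; let go and read the dial after each. Every plate must sit fully home: rest it on top of the flat upright tang, turn it under a light push until its slot drops over the tang, and press it gently down onto the pan without ever driving the pan deep. Leave any spare plate lying on the bench and the other things where they are.

Things in the scene. Friction and masses are not known exactly. Their poses are not given: they have to be found in the camera images.
- plate_a: Loose slotted steel plate weight, about 0.22 kg, 58 x 44 x 12 mm (x, y, z), lying flat; origin at the centre of its underside, z up. A slot 28 mm (along x) by 9 mm (along y) goes right through its middle. The three plates look alike; their masses differ by a few per cent. Grip it across its 44 mm width (y), fingertips 2 to 4 mm above its underside, so that they clear a plate already on the pan.
- plate_b: Loose slotted steel plate weight, about 0.22 kg, 58 x 44 x 12 mm (x, y, z), lying flat; origin at the centre of its underside, z up. A slot 28 mm (along x) by 9 mm (along y) goes right through its middle. The three plates look alike; their masses differ by a few per cent. Grip it across its 44 mm width (y), fingertips 2 to 4 mm above its underside, so that they clear a plate already on the pan.
- plate_c: Loose slotted steel plate weight, about 0.22 kg, 58 x 44 x 12 mm (x, y, z), lying flat; origin at the centre of its underside, z up. A slot 28 mm (along x) by 9 mm (along y) goes right through its middle. The three plates look alike; their masses differ by a few per cent. Grip it across its 44 mm width (y), fingertips 2 to 4 mm above its underside, so that they clear a plate already on the pan.
- scale: Spring scale, fixed to the bench: grey housing about 90 mm wide on a 104 mm wide foot with a leaning 100 mm round dial at its front (-x) (centre 78 mm before and 56 mm above the origin, reaching up to about 100 mm) and the round pan on top. Origin on the bench under the middle of the pan; x points from dial to back, z up. The housing stays put during the work.
- seat (a point): Centre of the seat: top face of a raised 36 mm round boss, 9 mm above the underside of the 94 mm round pan, about 134 mm above the bench when unloaded; it sinks with the pan. Axes as those of the scale. Plates end flat on it, stacked (12 mm each), over the upright tang.
- tang_top (a point): Centre of the top of the flat upright steel tang on the seat: 24 mm long, 5 mm thick, 40 mm high. Slots fit it with 2 mm play a side. Its long side is turned about z by an unmeasured angle, -0.6 to +0.6 rad from the scale's x (this point does not show it; stiff): turn a plate on it under about 3 N; within about 0.1 rad the slot drops on and the pan springs up.
- pan (a joint): Travel of the sprung pan, m, positive downward, 0 unloaded; spring rate 430 N/m, so one plate sinks it about 5 mm. Pushed beyond 36 mm the spring is overloaded.
- pointer (a joint): Angle of the dial's long thin pointer, rad, clockwise as seen from the front, 0 unloaded (pointing to the lower left of the dial); geared to the pan at 120 rad/m, about 0.6 rad a plate. It swings along when the pan is pushed by hand; the true reading is that of the released pan at rest.
- set_mark (a joint): Angle of the target mark, a short wide black block near the rim of the dial, rad, on the same scale as the pointer: the load is enough when the pointer's value reaches this value. Between 0.78 and 1.65, so two or three plates are needed. It does not move during the work.
- pointer_tip (a point): Tip of the dial pointer, 36 mm from the dial's axis.
- mark_frame (a point): Point on the dial's axis, turning with the target mark: x points from the axis to the mark, y runs along the dial face toward lower readings, z out of the face.
- the_beaker: Small empty glass beaker, 46 x 51 x 59 mm, origin under its centre. Bystander; leave it alone.
- the_boat: White weighing boat, 86 x 86 x 18 mm, origin under its centre. Bystander; leave it alone.
- the_stir_bar: White stirring bar, 10 x 30 x 10 mm, lying; origin under its centre. Bystander; leave it alone.
- the_pestle: Dark pestle, 27 x 114 x 27 mm, lying; origin under its centre. Bystander; leave it alone.
Mind the look-alikes: they are no part of the job. Leave any yellow look-alike of the plate_b alone.

How it is judged:
By the outcome, as a careful person would: the job done as asked, in the order asked, and still so for the second after the job is handed in, with the robot touching nothing.
It also fails if it takes over 72 s, if anything falls off the work surface, if the arm or the gripper's body presses on something with over 40 N, if the wrist force passes 120 N, or if a joint passes its speed limit or range.

ROBOT

A 6-joint arm with a two-finger parallel gripper is mounted at the origin on a cart in front of the work surface, level with it; the furniture and walls round the work are solid. World frame = base frame: x ahead of the robot, y to its left, z up, the work surface at z = 0. Lengths are in m, angles in rad, forces in N, time in s.
With the tool pointing down it reaches from about 0.35 to 0.975 m from the base axis. Payload 4.9 kg.
Tool frame: the origin (TCP) lies midway between the tips of the shut fingers; the grasp point (between the pads) lies 19 mm behind it; z points along the fingers, y is the line along which they close (so a half turn about z gives the same grasp; the last joint's range is limited). The gripper opens to 85 mm and grips with 20 to 120 N. Pads are 22 mm wide; open, the fingers measure 114 mm over their backs; the gripper's body (76 mm by 85 mm) begins 54 mm behind the grasp point. The pads swing forward as they close: fully open they stand 13 mm farther back than shut.
Start: joints at [1.007, 0.053, 1.613, -0, 1.476, -0.119], TCP at [0.269, 0.564, 0.196] pointing down, gripper open.
Joint ranges: [-3.01, 3.01], [-1.01, 2.22], [0.06, 2.58], [-1.02, 4.17], [0.09, 2.62], [-3.14, 3.14]. Speed limits (rad/s): [2.57, 2.57, 3.14, 3.14, 3.14, 3.14].

INTERFACE

Orientations are given as a rotation vector (axis times angle).
In Python, from station import ctrl gives the robot as it stands.
- The arm moves only by the shell command python3 -m handwheel 'ROWS' [FORCE]. ROWS is JSON, a list of rows, each an object with "gripper": the gripper command: -1 is fully open, 1 is shut, values between are in proportion; "offset": the shift along the tool's x, y, z in mm, a list of three; "rotation": the turn, a rotation vector about the tool's x, y, z in rad, a list of three. A call has exactly 8 rows; each row is the pose to reach, as a shift and turn from the pose commanded when the call began, along the tool's axes at that moment; what a row does not reach only later rows make up. A row lasts 1/8 s, in which the tool goes at most 62.5 mm and 10.7 degrees, less where a joint would pass 70% of its speed; a pose out of reach is approached as far as the arm can. A call with a gripper value outside its range is refused whole. The fingers move at their own pace and stop on an object; FORCE is the grip in N (left out, the last holds). Time passes only in rows, so rows that repeat a pose let the fingers close, or fill a call up. It gives the time, the measured TCP pose, the force, the opening and the grip force at its end, in the units of the state.
- ctrl.get_obs(): the state, without advancing time (a new reading comes with each control period).
- ctrl.get_image(name): name is "scene" or "top" or "wrist"; returns a dict with "image" (400x640x3 uint8, red, green, blue), "fovy" (degrees; the focal length in pixels is half the picture's height over the tangent of half this angle, whatever the lens; pixels are square), "cx", "cy" (the principal point, pixels), "xyz" and "attitude" of the camera in the world. Camera axes: x right, y up, looking along -z (the intrinsics and any distortion apply to the point x, -y, -z); pixel columns grow to the right and rows downward; lengths in m; the calibration is good to about 2 mm. A picture is of the moment at which its call begins. There is no depth.
- ctrl.finish_job(): hands the job in; it is judged then, once.
The state is a dict: "t": time; "q": joint angles; "dq": joint speeds; "effort": joint torques, N m; "tool_pos": TCP position; "tool_rot": TCP orientation; "contact_force": force on the tool from outside, world axes, zero at the start; "wrist_torque": the same for the moment, N m; "opening": finger opening in m; "grip_force": force on a finger pad.
Only numpy, scipy, OpenCV 4.12 (cv2) and the standard library are available. Lean on these libraries where they do the work, as an engineer would, in place of code of your own. Each camera call takes 0.05 s, during which the arm holds its last target. There are 200 camera calls.

## Working session

There is one attempt and no reset: what is moved stays moved. The work goes in short steps, Python scripts to look and compute and a shell command to move; the robot and the scene stay as the last step left them, time stands still between calls to the robot, and variables do not carry over. Pictures are saved under pics/ and viewed, at most 10 in all, crops included, and the job is handed in when it is done.

```bash
ls; mkdir -p pics; cat > h.py <<'E'
from station import ctrl
import numpy as np, cv2
from scipy.spatial.transform import Rotation as R
def snap(name,fn):
    d=ctrl.get_image(name); cv2.imwrite('pics/'+fn,cv2.cvtColor(d['image'],cv2.COLOR_RGB2BGR))
    import pickle; pickle.dump(d,open('pics/'+fn+'.pkl','wb')); return d
def load(fn):
    import pickle; return pickle.load(open('pics/'+fn+'.pkl','rb'))
def att(d):
    a=np.array(d['attitude'],float)
    return a if a.shape==(3,3) else (R.from_rotvec(a).as_matrix() if a.size==3 else R.from_quat(a).as_matrix())
def px2w(d,u,v,z):
    f=200/np.tan(np.radians(d['fovy'])/2)
    r=att(d)@np.array([(u-d['cx'])/f,-(v-d['cy'])/f,-1]); p=np.array(d['xyz'])
    return p+r*(z-p[2])/r[2]
def w2px(d,P):
    f=200/np.tan(np.radians(d['fovy'])/2)
    c=att(d).T@(np.array(P)-np.array(d['xyz']))
    return d['cx']+f*c[0]/-c[2], d['cy']-f*c[1]/-c[2]
E
python3 - <<'E'
from h import *
for n in('scene','top','wrist'):
    d=snap(n,n+'0.png'); print(n,{k:v for k,v in d.items() if k!='image'})
o=ctrl.get_obs(); print(o)
a=cv2.imread('pics/top0.png'); b=cv2.imread('pics/scene0.png')
cv2.imwrite('pics/t.png',cv2.resize(a,(800,500)))
E
```

```text
pics
scene {'fovy': 52.265657500645545, 'cx': 309.2215961358224, 'cy': 202.26374289198952, 'xyz': array([-0.41927341, -0.49524981,  0.62408435]), 'attitude': array([ 1.07609504, -0.52067294, -0.83549408])}
top {'fovy': 56.07935934059414, 'cx': 319.74727315188125, 'cy': 202.24881128683865, 'xyz': array([0.23074338, 0.1585063 , 1.38337395]), 'attitude': array([ 0.16155902, -0.14151467, -1.5634552 ])}
wrist {'fovy': 66.54339461814797, 'cx': 323.0615092437099, 'cy': 196.47553235722626, 'xyz': array([0.19972348, 0.59668474, 0.37306159]), 'attitude': array([-0.27256854, -0.16962973,  1.11846585])}
{'t': 0.15, 'q': array([ 1.00701245e+00,  5.32695970e-02,  1.61399975e+00, -2.52008218e-05,
        1.47600976e+00, -1.18973347e-01]), 'dq': array([ 0.0007965 , -0.00074942, -0.00413656,  0.00101539, -0.00147223,
       -0.00012286]), 'effort': array([ 6.34320822e-04, -3.94248855e+01, -3.70718586e+01, -1.10841127e-04,
        4.75297784e-03,  1.63218789e-05]), 'tool_pos': array([0.26862006, 0.56371046, 0.19449294]), 'tool_rot': array([-6.92837591e-01, -3.06368659e+00,  2.50896073e-03]), 'contact_force': array([ 0.31885082, -0.76072751, -0.07449201]), 'wrist_torque': array([ 0.00434093, -0.009705  ,  0.07259871]), 'grip_force': 0.0, 'opening': 0.08535278752616512}
```

View pics/top0.png

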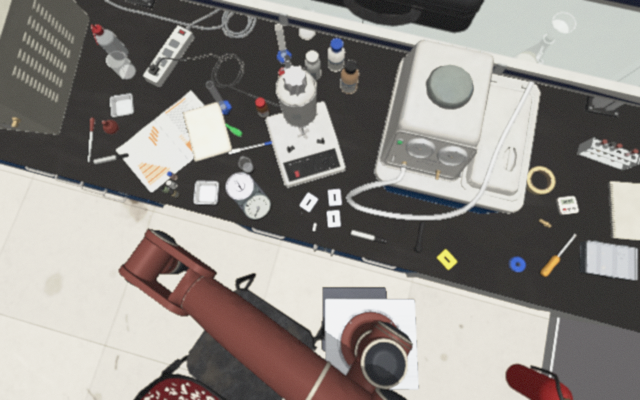

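View pics/scene0.png

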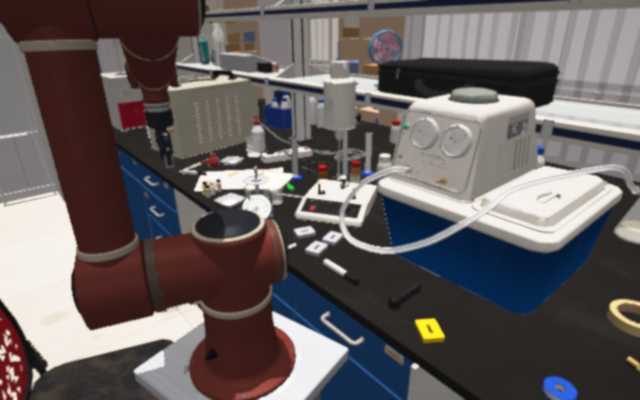

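Top: three pale plates at about (309,202), (334,197) and (334,218). The scale's pan is at (241,185) and its dial at (257,206). A yellow look-alike sits at (447,259). I'll enlarge this area.

```bash
python3 - <<'E'
import cv2
a=cv2.imread('pics/top0.png')[155:245,215:355]
cv2.imwrite('pics/c1.png',cv2.resize(a,None,fx=5.7,fy=5.7,interpolation=cv2.INTER_CUBIC))
E
```

```text
(no output)
```

View pics/c1.png

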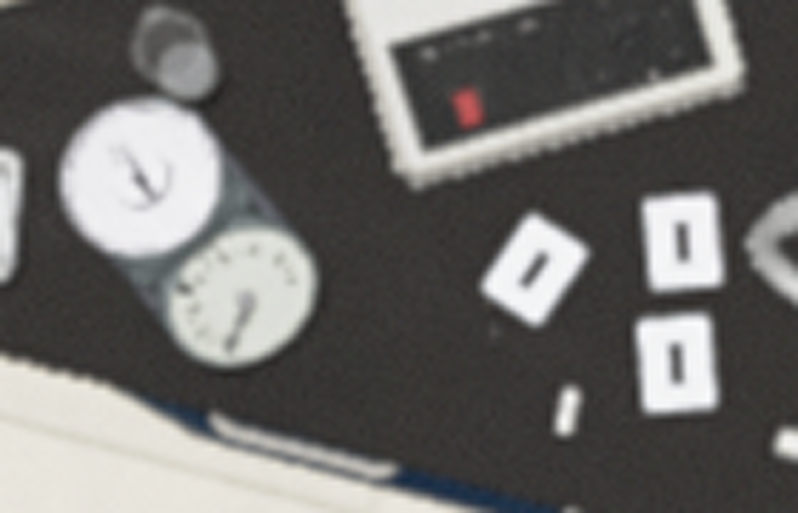

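```bash
python3 - <<'E'
from h import *
d=load('top0.png'); c=lambda x,y,z: px2w(d,215+x/5.7-.4,155+y/5.7-.4,z)
pan=c(141,177,.13); print('pan',pan); dial=c(241,297,.056); print('dial',dial,np.linalg.norm((pan-dial)[:2]), 'yaw',np.arctan2(*(pan-dial)[1::-1]))
for n,p,s in (('A',(536,269),[(527,286),(548,252)]),('B',(682,241),[(683,262),(682,222)]),('C',(677,363),[(677,382),(676,344)])):
    P=c(*p,.012); a,b=c(*s[0],.012),c(*s[1],.012); print(n,P,'slot',np.arctan2(*(b-a)[1::-1]),np.linalg.norm(b-a))
print('A corners',[c(*k,.012)[:2].round(3) for k in((532,212),(590,252),(538,327),(481,286))])
print('B corners',[c(*k,.012)[:2].round(3) for k in((641,199),(715,193),(724,285),(650,292))])
print('C corners',[c(*k,.012)[:2].round(3) for k in((636,318),(709,313),(719,408),(645,414))])
print('beaker',c(160,30,0)); 
o=ctrl.get_obs(); print(R.from_rotvec(o['tool_rot']).as_matrix().round(3))
E
```

```text
pan [0.53371788 0.45180173 0.13      ]
dial [0.47369328 0.40229634 0.056     ] 0.07780575992530928 yaw 0.6896522344949285
A [0.50051978 0.21789328 0.012     ] slot -0.5384088293104465 0.02637929270135943
B [0.51926598 0.1224759  0.012     ] slot 0.02022068349463474 0.0267457627961822
C [0.43858877 0.12604855 0.012     ] slot 0.022331104259839456 0.024856286811463468
A corners [array([0.539, 0.221]), array([0.512, 0.183]), array([0.462, 0.216]), array([0.489, 0.254])]
B corners [array([0.547, 0.149]), array([0.552, 0.101]), array([0.49 , 0.095]), array([0.485, 0.143])]
C corners [array([0.468, 0.153]), array([0.471, 0.105]), array([0.409, 0.099]), array([0.405, 0.147])]
beaker [0.66716669 0.47388786 0.        ]
[[-0.903  0.43  -0.001]
 [ 0.43   0.903 -0.001]
 [ 0.    -0.002 -1.   ]]
```

```bash
cat >> h.py <<'E'
def plan(goal,yaw):  # goal TCP xyz; yaw of plate x axis (tool y = yaw+pi/2)
    o=ctrl.get_obs(); M=R.from_rotvec(o['tool_rot']).as_matrix()
    off=M.T@(np.array(goal)-o['tool_pos'])*1000
    th=yaw+np.pi/2; G=np.array([[-np.sin(th),np.cos(th),0],[np.cos(th),np.sin(th),0],[0,0,-1]]).T
    G=np.array([[-np.sin(th),np.cos(th),0],[np.cos(th),np.sin(th),0],[0,0,-1.]]).T
    rv=R.from_matrix(M.T@G).as_rotvec()
    print('off',off.round(1),'rot',rv.round(3)); return off,rv
def state():
    o=ctrl.get_obs(); M=R.from_rotvec(o['tool_rot']).as_matrix()
    print('t',round(o['t'],2),'pos',o['tool_pos'].round(4),'plate yaw',round(np.arctan2(M[1,1],M[0,1])-np.pi/2,3),'tilt',M[2].round(3),'F',o['contact_force'].round(2),'op',round(o['opening'],4),'grip',round(o['grip_force'],1)); return o
E
python3 - <<'E'
from h import *
d=load('wrist0.png'); o=ctrl.get_obs(); M=R.from_rotvec(o['tool_rot']).as_matrix()
C=M.T@att(d); t=M.T@(d['xyz']-o['tool_pos']); print('cam in tool',t.round(3),'fwd',-C[:,2].round(3),'right',C[:,0].round(3))
print('tcp px',w2px(d,o['tool_pos']))
state()
plan([.50,.218,.10],-.575)
for g in([.40,.38,.26],[.45,.38,.25],[.48,.40,.25]):
    T=np.array(g); e=dict(d); e['xyz']=T+M@t; print(g,w2px(e,[.5337,.4518,.174]),w2px(e,[.474,.402,.056]))
E
```

```text
cam in tool [ 0.076 -0.    -0.179] fwd [-0.3   -0.     0.954] right [0.001 1.    0.   ]
tcp px (np.float64(323.31966741043647), np.float64(226.99193452490806))
t 0.15 pos [0.2686 0.5637 0.1945] plate yaw -0.445 tilt [ 0.    -0.002 -1.   ] F [ 0.32 -0.76 -0.07] op 0.0854 grip 0.0
off [-357.6 -212.4   94.8] rot [-0.002 -0.     0.13 ]
[0.4, 0.38, 0.26] (np.float64(446.7695453304822), np.float64(276.6738582041029)) (np.float64(362.3690893485395), np.float64(206.25805344905328))
[0.45, 0.38, 0.25] (np.float64(433.51617560709366), np.float64(239.48139494367877)) (np.float64(347.598815792894), np.float64(174.84544755215987))
[0.48, 0.4, 0.25] (np.float64(401.2510270699362), np.float64(220.63728897816145)) (np.float64(322.90625927071545), np.float64(160.2133456806333))
```

```bash
python3 - <<'E'
from h import *
d=load('wrist0.png'); o=ctrl.get_obs(); M=R.from_rotvec(o['tool_rot']).as_matrix()
t=M.T@(d['xyz']-o['tool_pos'])
for g in([.50,.34,.25],[.53,.36,.25],[.55,.37,.27],[.55,.33,.27],[.58,.33,.27]):
    e=dict(d); e['xyz']=np.array(g)+M@t; print(g,*[np.round(w2px(e,p)) for p in([.5337,.4518,.174],[.5337,.4518,.134],[.474,.402,.056],[.50,.218,.012])])
    plan(g,-.445)
E
```

```text
[0.5, 0.34, 0.25] [459. 173.] [441. 164.] [361. 124.] [247. 195.]
off [-305.1 -102.5  -55.4] rot [-0.002 -0.     0.   ]
[0.53, 0.36, 0.25] [425. 151.] [411. 145.] [335. 108.] [224. 182.]
off [-323.6  -71.5  -55.4] rot [-0.002 -0.     0.   ]
[0.55, 0.37, 0.27] [399. 132.] [390. 128.] [321.  96.] [215. 170.]
off [-337.3  -53.9  -75.5] rot [-0.002 -0.     0.   ]
[0.55, 0.33, 0.27] [442. 112.] [427. 111.] [350.  81.] [239. 158.]
off [-354.5  -90.   -75.4] rot [-0.002 -0.     0.   ]
[0.58, 0.33, 0.27] [431.  79.] [417.  82.] [340.  56.] [228. 139.]
off [-381.6  -77.1  -75.4] rot [-0.002 -0.     0.   ]
```

```bash
python3 -m handwheel '[{"gripper":-1,"offset":[-25,-5,-30],"rotation":[0,0,0]},{"gripper":-1,"offset":[-75,-15,-55],"rotation":[0,0,0]},{"gripper":-1,"offset":[-130,-28,-55],"rotation":[0,0,0]},{"gripper":-1,"offset":[-185,-40,-55],"rotation":[0,0,0]},{"gripper":-1,"offset":[-240,-52,-55],"rotation":[0,0,0]},{"gripper":-1,"offset":[-290,-64,-55],"rotation":[0,0,0]},{"gripper":-1,"offset":[-324,-72,-55],"rotation":[0,0,0]},{"gripper":-1,"offset":[-324,-72,-55],"rotation":[0,0,0]}]' 40
python3 - <<'E'
from h import *
d=snap('wrist','w1.png'); state()
for p in([.5337,.4518,.174],[.5337,.4518,.134],[.474,.402,.056],[.50,.218,.012]): print(np.round(w2px(d,p)))
a=cv2.imread('pics/w1.png'); b=a[40:240,170:500]; cv2.imwrite('pics/w1c.png',cv2.resize(b,None,fx=2.4,fy=2.4,interpolation=cv2.INTER_CUBIC))
E
```

```text
t: 1.15
tool_pos: [0.5318, 0.3579, 0.2497]
tool_rot: [-0.698, -3.062, 0.002]
contact_force: [0.2, 0.5, 0.3]
opening: 0.0853
grip_force: 0.0
t 1.2 pos [0.5308 0.359  0.2499] plate yaw -0.447 tilt [ 0.001 -0.001 -1.   ] F [-0.7   0.16 -0.23] op 0.0853 grip 0.0
[426. 148.]
[413. 142.]
[336. 105.]
[224. 181.]
```

View pics/w1c.png

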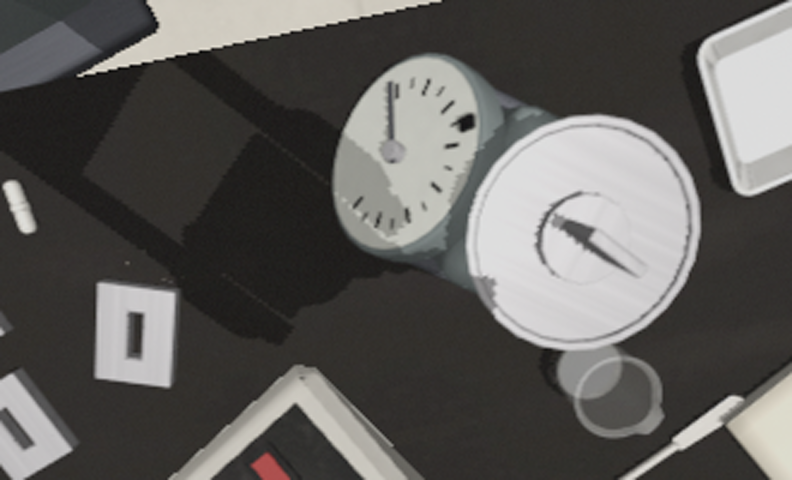

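The crop shows plate A at crop (136,335), the dial hub (392,150), the pointer tip (390,83) and the black mark (465,123). The tang is near (610,248). I'll enlarge the tang.

```bash
python3 - <<'E'
import cv2
a=cv2.imread('pics/w1.png'); cv2.imwrite('pics/w1t.png',cv2.resize(a[110:170,385:455],None,fx=8,fy=8,interpolation=cv2.INTER_CUBIC))
E
```

```text
(no output)
```

View pics/w1t.png

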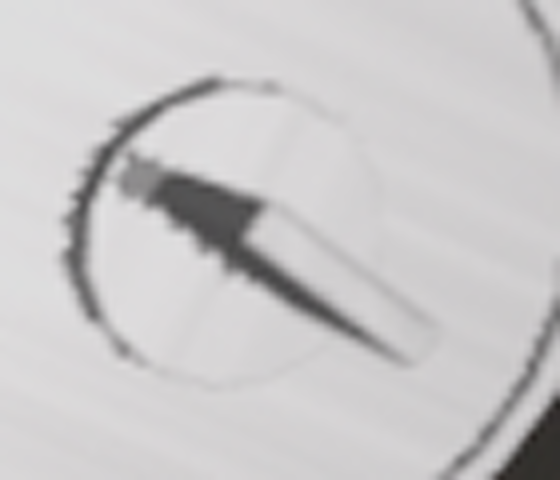

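```bash
python3 - <<'E'
from h import *
d=load('w1.png'); c=lambda x,y,z: px2w(d,385+x/8-.4,110+y/8-.4,z)
a,b=c(255,221,.174),c(424,343,.174); print('tang',(a+b)/2,np.linalg.norm(a-b),'yaw',np.arctan2(*(b-a)[1::-1]))
print('boss',c(225,232,.134))
e=lambda x,y,z: px2w(d,170+x/2.4-.3,40+y/2.4-.3,z)
print('pan c',e(584,231,.128))
k=[e(*p,.012) for p in((98,281),(179,291),(173,387),(94,378))]; print(np.round(k,4)); print('A',np.mean(k[:],0), [np.arctan2(*(k[i]-k[j])[1::-1]) for i,j in((0,3),(1,2))])
# dial: fit lean
from scipy.optimize import minimize
f=200/np.tan(np.radians(d['fovy'])/2); P0=(c(225,232,.134)); 
ex=np.array([np.cos(.69),np.sin(.69),0]); ey=np.array([-ex[1],ex[0],0]); ez=np.array([0,0,1.])
def ray(u,v): return att(d)@np.array([(u-d['cx'])/f,-(v-d['cy'])/f,-1])
for lean in np.radians([20,30,35,40,45,50,60]):
    n=-ex*np.cos(lean)+ez*np.sin(lean); up=ex*np.sin(lean)+ez*np.cos(lean); right=-ey # viewed from -x looking +x: right=-y
    c0=np.array([P0[0],P0[1],0])-.078*ex+.056*ez
    out=[]
    for x,y in((392,150),(390,83),(465,123)):
        r=ray(170+x/2.4-.3,40+y/2.4-.3); s=((c0-d['xyz'])@n)/(r@n); q=d['xyz']+r*s-c0; out.append((q@right,q@up))
    h=np.array(out[0]); v=[np.array(o)-h for o in out[1:]]
    ang=[np.arctan2(w[0],w[1]) for w in v]
    print(np.degrees(lean).round(),'hub',h.round(4),'len',[np.linalg.norm(w).round(4) for w in v],'ang',np.round(ang,3),'diff',(ang[1]-ang[0])%(2*np.pi))
plan([.50,.218,.015],-.57)
E
```

```text
tang [0.53178862 0.45348852 0.174     ] 0.022644073056293696 yaw 0.5336962527344951
boss [0.53098282 0.45296589 0.134     ]
pan c [0.5301018  0.45539818 0.128     ]
[[0.4621 0.2191 0.012 ]
 [0.4872 0.2581 0.012 ]
 [0.5362 0.2256 0.012 ]
 [0.5109 0.1859 0.012 ]]
A [0.49913007 0.22215077 0.012     ] [np.float64(2.5439856174021243), np.float64(2.556050326817051)]
20.0 hub [ 0.0012 -0.0083] len [np.float64(0.0524), np.float64(0.0659)] ang [-2.513 -0.339] diff 2.1740329284819198
30.0 hub [ 0.0012 -0.0058] len [np.float64(0.041), np.float64(0.0514)] ang [-2.342 -0.468] diff 1.8733767496648017
35.0 hub [ 0.0012 -0.0051] len [np.float64(0.0381), np.float64(0.0473)] ang [-2.278 -0.523] diff 1.7549144465601692
40.0 hub [ 0.0013 -0.0046] len [np.float64(0.0361), np.float64(0.0443)] ang [-2.226 -0.572] diff 1.654322591403438
45.0 hub [ 0.0013 -0.0042] len [np.float64(0.0347), np.float64(0.0421)] ang [-2.184 -0.614] diff 1.5693059586049345
50.0 hub [ 0.0013 -0.0039] len [np.float64(0.0336), np.float64(0.0405)] ang [-2.149 -0.651] diff 1.49788454654785
60.0 hub [ 0.0013 -0.0035] len [np.float64(0.0322), np.float64(0.0383)] ang [-2.098 -0.708] diff 1.3894834016552602
off [ -33.4 -140.3  234.9] rot [-0.001 -0.001  0.123]
```

```bash
python3 -m handwheel '[{"gripper":-1,"offset":[-8,-35,40],"rotation":[0,0,0.05]},{"gripper":-1,"offset":[-18,-75,85],"rotation":[0,0,0.1]},{"gripper":-1,"offset":[-28,-115,130],"rotation":[0,0,0.143]},{"gripper":-1,"offset":[-31.6,-138.4,175],"rotation":[0,0,0.143]},{"gripper":-1,"offset":[-31.6,-138.4,220],"rotation":[0,0,0.143]},{"gripper":-1,"offset":[-31.6,-138.4,243],"rotation":[0,0,0.143]},{"gripper":-1,"offset":[-31.6,-138.4,248.4],"rotation":[0,0,0.143]},{"gripper":-1,"offset":[-31.6,-138.4,248.4],"rotation":[0,0,0.143]}]' 40
python3 - <<'E'
from h import *
state()
E
```

```text
t: 2.2
tool_pos: [0.4994, 0.222, 0.0027]
tool_rot: [0.908, 3.007, 0.001]
contact_force: [0.4, 0.5, 0.8]
opening: 0.0851
grip_force: 0.0
t 2.2 pos [0.4994 0.222  0.0027] plate yaw -0.587 tilt [-0.     0.001 -1.   ] F [0.43 0.54 0.79] op 0.0851 grip 0.0
```

```bash
python3 -m handwheel '[{"gripper":1,"offset":[0,0,0.8],"rotation":[0,0,0]},{"gripper":1,"offset":[0,0,0.8],"rotation":[0,0,0]},{"gripper":1,"offset":[0,0,0.8],"rotation":[0,0,0]},{"gripper":1,"offset":[0,0,0.8],"rotation":[0,0,0]},{"gripper":1,"offset":[0,0,-10],"rotation":[0,0,0]},{"gripper":1,"offset":[0,0,-60],"rotation":[0,0,0]},{"gripper":1,"offset":[0,0,-120],"rotation":[0,0,0]},{"gripper":1,"offset":[0,0,-180],"rotation":[0,0,0]}]' 40
python3 - <<'E'
from h import *
state(); plan([.5315,.453,.20],.33)
E
```

```text
t: 3.2
tool_pos: [0.4991, 0.2211, 0.1846]
tool_rot: [0.91, 3.006, 0.001]
contact_force: [0.9, 0.9, -0.5]
opening: 0.0
grip_force: 0.0
t 3.2 pos [0.4991 0.2211 0.1846] plate yaw -0.588 tilt [-0.  0. -1.] F [ 0.86  0.92 -0.47] op 0.0 grip 0.0
off [101.7 210.9 -15.3] rot [ 0.     0.001 -0.918]
```

```bash
python3 - <<'E'
from h import *
d=snap('wrist','w2.png')
cv2.imwrite('pics/w2c.png',cv2.resize(d['image'][100:400,120:520,::-1],None,fx=1.8,fy=1.8)); print(w2px(d,[.4995,.2205,.012]))
E
```

```text
(np.float64(322.7826708860727), np.float64(169.28810113626344))
```

View pics/w2c.png

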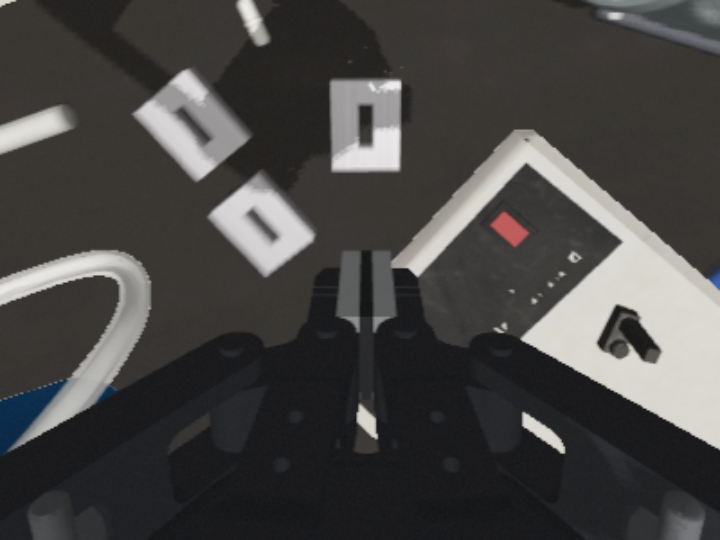

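```bash
python3 -m handwheel '[{"gripper":-0.7,"offset":[0,0,20],"rotation":[0,0,0]},{"gripper":-0.7,"offset":[0,0,60],"rotation":[0,0,0]},{"gripper":-0.7,"offset":[0,0,100],"rotation":[0,0,0]},{"gripper":-0.7,"offset":[0,0,130],"rotation":[0,0,0]},{"gripper":-0.7,"offset":[0,0,150],"rotation":[0,0,0]},{"gripper":-0.7,"offset":[0,0,160],"rotation":[0,0,0]},{"gripper":-0.7,"offset":[0,0,173],"rotation":[0,0,0]},{"gripper":-0.7,"offset":[0,0,181],"rotation":[0,0,0]}]'
python3 -m handwheel '[{"gripper":1,"offset":[0,0,0],"rotation":[0,0,0]},{"gripper":1,"offset":[0,0,0],"rotation":[0,0,0]},{"gripper":1,"offset":[0,0,0],"rotation":[0,0,0]},{"gripper":1,"offset":[0,0,0],"rotation":[0,0,0]},{"gripper":1,"offset":[0,0,0],"rotation":[0,0,0]},{"gripper":1,"offset":[0,0,0],"rotation":[0,0,0]},{"gripper":1,"offset":[0,0,0],"rotation":[0,0,0]},{"gripper":1,"offset":[0,0,0],"rotation":[0,0,0]}]' 40
```

```text
t: 4.25
tool_pos: [0.4998, 0.2213, 0.001]
tool_rot: [0.91, 3.006, 0.001]
contact_force: [-0.6, 0.9, -0.9]
opening: 0.0724
grip_force: 0.0
t: 5.25
tool_pos: [0.4993, 0.2212, 0.0011]
tool_rot: [-0.91, -3.007, 0.0]
contact_force: [-0.1, 1.2, -0.0]
opening: 0.0002
grip_force: 0.0
```

```bash
python3 - <<'E'
from h import *
d=snap('wrist','w3.png'); print(state()['grip_force'],w2px(d,[.4995,.2205,.012]))
cv2.imwrite('pics/w3c.png',cv2.resize(d['image'][50:350,120:520,::-1],None,fx=1.8,fy=1.8))
E
```

```text
t 5.3 pos [0.4993 0.2212 0.0011] plate yaw -0.588 tilt [ 0. -0. -1.] F [-1.01 -0.71  0.31] op 0.0003 grip 0.0
0.0 (np.float64(322.25845922174403), np.float64(234.85176441601993))
```

View pics/w3c.png

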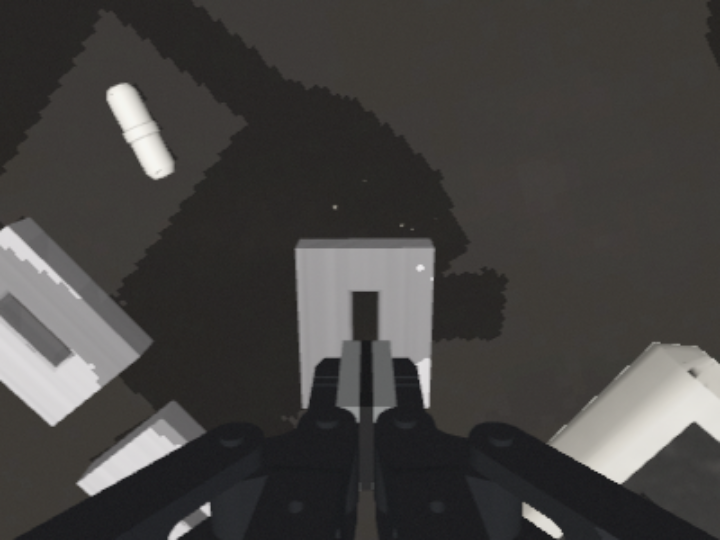

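The shut fingers sit above the plate even though the TCP reads z≈0.001. So the real tips are at least 11 mm behind the reported TCP, and I'll close about 11 mm lower.

```bash
python3 -m handwheel '[{"gripper":-0.7,"offset":[0,0,0],"rotation":[0,0,0]},{"gripper":-0.7,"offset":[0,0,0],"rotation":[0,0,0]},{"gripper":-0.7,"offset":[0,0,0],"rotation":[0,0,0]},{"gripper":-0.7,"offset":[0,0,0],"rotation":[0,0,0]},{"gripper":-0.7,"offset":[0,0,2],"rotation":[0,0,0]},{"gripper":-0.7,"offset":[0,0,5],"rotation":[0,0,0]},{"gripper":-0.7,"offset":[0,0,8],"rotation":[0,0,0]},{"gripper":-0.7,"offset":[0,0,11],"rotation":[0,0,0]}]'
python3 - <<'E'
from h import *
d=snap('wrist','w4.png'); state()
cv2.imwrite('pics/w4c.png',cv2.resize(d['image'][100:400,120:520,::-1],None,fx=1.8,fy=1.8))
E
```

```text
t: 6.3
tool_pos: [0.4993, 0.2212, -0.0102]
tool_rot: [-0.91, -3.007, 0.0]
contact_force: [-0.5, 0.5, 0.1]
opening: 0.0726
grip_force: 0.0
t 6.35 pos [ 0.4989  0.2211 -0.0107] plate yaw -0.588 tilt [ 0.001 -0.001 -1.   ] F [-0.67  0.18  0.09] op 0.0723 grip 0.0
```

View pics/w4c.png

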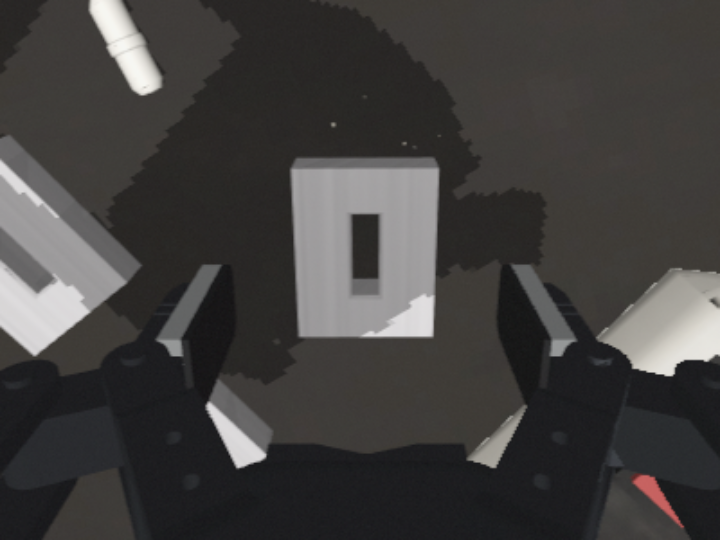

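The open pads' tips are 282 crop px apart, at rows 265–325. At 72 mm opening that puts the tips about 45 mm behind the reported TCP, around z 0.035, while the plate top comes out right at 0.012. I'll narrow to about 52 mm and feel for the bench in small steps.

```bash
python3 -m handwheel '[{"gripper":-0.22,"offset":[0,0,0],"rotation":[0,0,0]},{"gripper":-0.22,"offset":[0,0,3],"rotation":[0,0,0]},{"gripper":-0.22,"offset":[0,0,7],"rotation":[0,0,0]},{"gripper":-0.22,"offset":[0,0,11],"rotation":[0,0,0]},{"gripper":-0.22,"offset":[0,0,15],"rotation":[0,0,0]},{"gripper":-0.22,"offset":[0,0,18],"rotation":[0,0,0]},{"gripper":-0.22,"offset":[0,0,20],"rotation":[0,0,0]},{"gripper":-0.22,"offset":[0,0,20],"rotation":[0,0,0]}]'
python3 - <<'E'
from h import *
d=snap('wrist','w5.png'); state()
# columns profile to find pad tip columns
import numpy as np
g=cv2.cvtColor(d['image'],cv2.COLOR_RGB2GRAY)
for r in range(200,300,8): print(r,[int(x) for x in g[r,220:426:6]])
E
```

```text
t: 7.35
tool_pos: [0.4992, 0.2212, -0.0301]
tool_rot: [-0.91, -3.007, 0.0]
contact_force: [-0.3, 0.6, 0.4]
opening: 0.0521
grip_force: 0.0
t 7.4 pos [ 0.4994  0.2212 -0.0299] plate yaw -0.588 tilt [ 0. -0. -1.] F [-0.85 -0.63  0.5 ] op 0.0521 grip 0.0
200 [44, 44, 44, 43, 42, 41, 43, 45, 42, 44, 105, 107, 108, 105, 104, 109, 104, 105, 108, 108, 108, 108, 107, 110, 107, 40, 41, 37, 40, 41, 62, 63, 62, 62, 63]
208 [40, 40, 42, 41, 42, 42, 41, 43, 42, 41, 160, 162, 162, 166, 161, 163, 166, 165, 164, 166, 161, 165, 162, 164, 166, 42, 40, 40, 41, 62, 62, 63, 62, 61, 62]
216 [40, 41, 41, 40, 42, 41, 41, 41, 42, 40, 160, 161, 160, 166, 160, 161, 164, 165, 164, 165, 162, 165, 162, 164, 164, 41, 39, 40, 61, 62, 62, 62, 61, 63, 62]
224 [39, 41, 40, 40, 41, 39, 40, 41, 40, 41, 162, 161, 159, 166, 160, 160, 164, 165, 163, 164, 161, 165, 160, 162, 164, 39, 39, 63, 62, 63, 41, 41, 40, 41, 41]
232 [41, 41, 38, 39, 41, 41, 43, 41, 41, 42, 161, 160, 159, 164, 160, 161, 163, 164, 163, 163, 161, 164, 161, 162, 163, 38, 41, 41, 63, 40, 41, 40, 40, 41, 41]
240 [40, 41, 40, 40, 41, 41, 39, 40, 38, 40, 162
[... 534 characters left out ...]
60, 162, 160, 41, 25, 24, 48, 103, 90, 32, 37, 64, 62]
272 [41, 40, 31, 29, 103, 103, 26, 24, 25, 42, 148, 156, 158, 162, 159, 158, 92, 89, 91, 159, 158, 162, 159, 162, 160, 62, 19, 28, 28, 103, 101, 29, 30, 62, 62]
280 [41, 34, 31, 78, 104, 104, 22, 23, 26, 43, 136, 154, 158, 161, 159, 158, 105, 107, 108, 159, 158, 160, 159, 162, 160, 61, 25, 25, 24, 28, 105, 103, 30, 27, 60]
288 [29, 30, 31, 29, 30, 154, 30, 24, 21, 42, 119, 154, 157, 160, 159, 157, 160, 160, 160, 161, 157, 159, 158, 224, 222, 63, 50, 23, 25, 64, 101, 31, 37, 29, 32]
296 [30, 29, 28, 30, 32, 28, 41, 24, 33, 40, 78, 152, 157, 158, 159, 158, 160, 159, 160, 160, 157, 160, 220, 223, 211, 61, 62, 22, 24, 39, 29, 32, 30, 32, 31]
```

```bash
python3 -m handwheel '[{"gripper":-0.22,"offset":[0,0,2],"rotation":[0,0,0]},{"gripper":-0.22,"offset":[0,0,4],"rotation":[0,0,0]},{"gripper":-0.22,"offset":[0,0,6],"rotation":[0,0,0]},{"gripper":-0.22,"offset":[0,0,7],"rotation":[0,0,0]},{"gripper":-0.22,"offset":[0,0,8],"rotation":[0,0,0]},{"gripper":-0.22,"offset":[0,0,9],"rotation":[0,0,0]},{"gripper":-0.22,"offset":[0,0,10],"rotation":[0,0,0]},{"gripper":-0.22,"offset":[0,0,10],"rotation":[0,0,0]}]'
python3 - <<'E'
from h import *
d=snap('wrist','w6.png'); state()
cv2.imwrite('pics/w6c.png',cv2.resize(d['image'][140:340,200:450,::-1],None,fx=3,fy=3))
E
```

```text
t: 8.4
tool_pos: [0.4994, 0.2213, -0.0392]
tool_rot: [-0.91, -3.007, 0.0]
contact_force: [-2.4, -1.3, 4.7]
opening: 0.0524
grip_force: 2.4
t 8.45 pos [ 0.4994  0.2213 -0.0392] plate yaw -0.588 tilt [ 0. -0. -1.] F [-2.66 -1.7   5.51] op 0.052 grip 2.7
```

View pics/w6c.png

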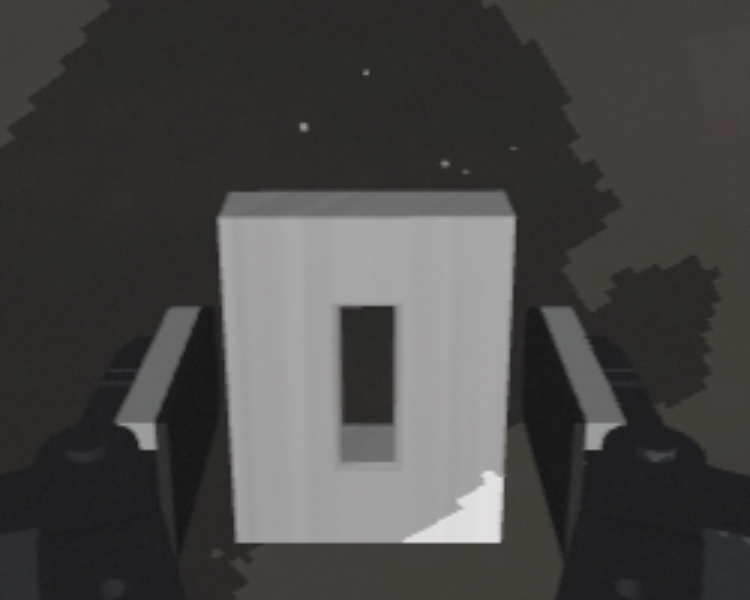

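The tips touch the bench at TCP z = −0.0392 with a 5 N reading, so that's calibrated. I'll raise 4.7 mm so the tips sit about 3 mm above the underside, then grip and lift.

```bash
python3 -m handwheel '[{"gripper":-0.22,"offset":[0,0,-4.7],"rotation":[0,0,0]},{"gripper":1,"offset":[0,0,-4.7],"rotation":[0,0,0]},{"gripper":1,"offset":[0,0,-4.7],"rotation":[0,0,0]},{"gripper":1,"offset":[0,0,-4.7],"rotation":[0,0,0]},{"gripper":1,"offset":[0,0,-4.7],"rotation":[0,0,0]},{"gripper":1,"offset":[0,0,-15],"rotation":[0,0,0]},{"gripper":1,"offset":[0,0,-60],"rotation":[0,0,0]},{"gripper":1,"offset":[0,0,-120],"rotation":[0,0,0]}]' 40
python3 - <<'E'
from h import *
o=state(); plan([.5315,.453,.160],.33)
E
```

```text
t: 9.45
tool_pos: [0.4969, 0.2205, 0.0787]
tool_rot: [-0.909, -3.002, 0.005]
contact_force: [1.2, 0.6, -2.2]
opening: 0.0425
grip_force: 41.8
t 9.45 pos [0.4969 0.2205 0.0787] plate yaw -0.588 tilt [ 0.004 -0.004 -1.   ] F [ 1.19  0.64 -2.22] op 0.0425 grip 41.8
off [100.5 212.3 -81.9] rot [-0.002 -0.006 -0.918]
```

```bash
python3 -m handwheel '[{"gripper":1,"offset":[5,10,-45],"rotation":[0,0,-0.1]},{"gripper":1,"offset":[22,45,-79.4],"rotation":[0,0,-0.25]},{"gripper":1,"offset":[42,87,-79.4],"rotation":[0,0,-0.4]},{"gripper":1,"offset":[62,129,-79.4],"rotation":[0,0,-0.55]},{"gripper":1,"offset":[82,170,-79.4],"rotation":[0,0,-0.7]},{"gripper":1,"offset":[96,199,-79.4],"rotation":[0,0,-0.84]},{"gripper":1,"offset":[101.9,210.6,-79.4],"rotation":[0,0,-0.918]},{"gripper":1,"offset":[101.9,210.6,-79.4],"rotation":[0,0,-0.918]}]'
python3 - <<'E'
from h import *
state(); d=snap('wrist','w7.png'); print(w2px(d,[.5315,.453,.174]))
E
```

```text
t: 10.45
tool_pos: [0.5306, 0.4534, 0.1584]
tool_rot: [0.517, -3.097, 0.001]
contact_force: [0.6, -0.3, -2.0]
opening: 0.0426
grip_force: 41.9
t 10.45 pos [0.5306 0.4534 0.1584] plate yaw 0.331 tilt [ 0.002 -0.001 -1.   ] F [ 0.59 -0.3  -2.01] op 0.0426 grip 41.9
(np.float64(322.2810507961444), np.float64(238.88344727696807))
```

```bash
python3 -m handwheel '[{"gripper":1,"offset":[0,0,7],"rotation":[0,0,0]},{"gripper":1,"offset":[0,0,14],"rotation":[0,0,0]},{"gripper":1,"offset":[0,0,19],"rotation":[0,0,0]},{"gripper":1,"offset":[0,0,22],"rotation":[0,0,0]},{"gripper":1,"offset":[0,0,24.5],"rotation":[0,0,0]},{"gripper":1,"offset":[0,0,26.5],"rotation":[0,0,0]},{"gripper":1,"offset":[0,0,28],"rotation":[0,0,0]},{"gripper":1,"offset":[0,0,28],"rotation":[0,0,0]}]'
python3 - <<'E'
from h import *
state()
E
```

```text
t: 11.5
tool_pos: [0.5314, 0.4531, 0.1314]
tool_rot: [-0.516, 3.099, 0.0]
contact_force: [0.2, 0.6, -2.4]
opening: 0.0429
grip_force: 41.9
t 11.5 pos [0.5314 0.4531 0.1314] plate yaw 0.33 tilt [-0.  0. -1.] F [ 0.24  0.58 -2.38] op 0.0429 grip 41.9
```

```bash
python3 -m handwheel '[{"gripper":1,"offset":[0,0,1],"rotation":[0,0,0]},{"gripper":1,"offset":[0,0,2],"rotation":[0,0,0]},{"gripper":1,"offset":[0,0,3],"rotation":[0,0,0]},{"gripper":1,"offset":[0,0,4],"rotation":[0,0,0]},{"gripper":1,"offset":[0,0,5],"rotation":[0,0,0]},{"gripper":1,"offset":[0,0,6],"rotation":[0,0,0]},{"gripper":1,"offset":[0,0,6],"rotation":[0,0,0]},{"gripper":1,"offset":[0,0,6],"rotation":[0,0,0]}]'
python3 - <<'E'
from h import *
state()
d=snap('wrist','w8.png'); g=cv2.cvtColor(d['image'],cv2.COLOR_RGB2GRAY)
for r in range(170,250,5): print(r,[int(x) for x in g[r,264:384:4]])
E
```

```text
t: 12.5
tool_pos: [0.5314, 0.4531, 0.1256]
tool_rot: [-0.516, 3.099, 0.0]
contact_force: [-0.4, 0.1, -1.2]
opening: 0.043
grip_force: 41.9
t 12.5 pos [0.5314 0.4531 0.1256] plate yaw 0.33 tilt [-0.  0. -1.] F [-0.37  0.15 -1.25] op 0.043 grip 41.9
170 [75, 86, 89, 89, 152, 152, 143, 142, 151, 151, 151, 150, 153, 158, 152, 153, 153, 154, 153, 152, 155, 154, 151, 118, 154, 156, 138, 67, 54, 52]
175 [93, 102, 116, 151, 128, 152, 150, 153, 151, 150, 151, 151, 150, 155, 154, 152, 154, 153, 155, 151, 153, 154, 152, 149, 150, 133, 153, 153, 69, 54]
180 [105, 147, 153, 121, 152, 151, 151, 151, 151, 150, 149, 151, 149, 152, 156, 150, 153, 151, 152, 152, 150, 153, 153, 149, 148, 150, 152, 139, 229, 89]
185 [149, 146, 151, 154, 151, 151, 152, 148, 152, 150, 150, 150, 148, 150, 154, 153, 150, 153, 150, 153, 149, 151, 151, 149, 147, 149, 151, 153, 122, 147]
190 [151, 146, 149, 152, 152, 150, 150, 151, 149, 151, 149, 148, 150, 147, 150, 154, 150, 152, 151, 151, 150, 148, 151, 149, 148, 148, 149, 151, 150, 113]
195 [136, 149, 149, 150, 152, 151, 149, 149, 147, 150, 149, 148, 150, 148, 148, 152, 151
[... 859 characters left out ...]
45, 147, 147, 148, 149, 148, 147, 148, 144, 146, 149, 145, 147, 147, 148, 148, 144, 213, 149]
230 [144, 145, 143, 146, 143, 142, 144, 144, 147, 149, 144, 145, 146, 148, 148, 149, 147, 148, 147, 144, 147, 148, 144, 146, 146, 147, 148, 147, 183, 213]
235 [145, 143, 144, 145, 144, 142, 144, 144, 146, 150, 145, 145, 145, 147, 147, 148, 147, 147, 147, 145, 145, 148, 144, 146, 147, 147, 148, 215, 211, 211]
240 [213, 129, 128, 128, 145, 142, 144, 143, 146, 149, 144, 144, 134, 95, 95, 90, 104, 129, 147, 145, 145, 149, 144, 146, 146, 147, 148, 189, 186, 196]
245 [138, 91, 90, 22, 145, 141, 144, 143, 147, 149, 144, 145, 133, 96, 104, 93, 90, 119, 146, 145, 145, 148, 143, 146, 147, 147, 70, 90, 91, 91]
```

```bash
python3 -m handwheel '[{"gripper":1,"offset":[0,0,1],"rotation":[0,0,0]},{"gripper":1,"offset":[0,0,2],"rotation":[0,0,0]},{"gripper":1,"offset":[0,0,3],"rotation":[0,0,0]},{"gripper":1,"offset":[0,0,4],"rotation":[0,0,0]},{"gripper":1,"offset":[0,0,5],"rotation":[0,0,0]},{"gripper":1,"offset":[0,0,5],"rotation":[0,0,0]},{"gripper":1,"offset":[0,0,5],"rotation":[0,0,0]},{"gripper":1,"offset":[0,0,5],"rotation":[0,0,0]}]'
python3 - <<'E'
from h import *
f=[]
for i in range(3):
    d=snap('wrist','w9.png'); f.append(ctrl.get_obs()['contact_force'])
state(); print(np.round(f,2))
g=cv2.cvtColor(d['image'],cv2.COLOR_RGB2GRAY)
for r in range(234,300,3): print(r,[int(x) for x in g[r,304:346:2]])
E
```

```text
t: 13.55
tool_pos: [0.5314, 0.453, 0.1206]
tool_rot: [-0.516, 3.099, 0.0]
contact_force: [-0.2, 0.9, -0.5]
opening: 0.0429
grip_force: 42.0
t 13.7 pos [0.5314 0.453  0.1205] plate yaw 0.33 tilt [-0.  0. -1.] F [-0.36  1.99 -0.58] op 0.0425 grip 41.9
[[ 1.12  0.57 -1.62]
 [ 0.24  1.38 -1.82]
 [-0.36  1.99 -0.58]]
234 [144, 144, 145, 145, 146, 148, 148, 147, 148, 147, 148, 147, 146, 147, 148, 147, 147, 146, 145, 144, 146]
237 [144, 145, 146, 145, 135, 115, 95, 95, 95, 94, 91, 90, 140, 148, 129, 136, 148, 146, 145, 145, 147]
240 [144, 145, 145, 144, 135, 108, 95, 96, 94, 94, 90, 90, 122, 149, 129, 135, 147, 147, 145, 144, 146]
243 [144, 144, 145, 144, 134, 110, 96, 96, 94, 93, 91, 90, 106, 149, 120, 135, 147, 146, 145, 145, 145]
246 [144, 144, 145, 144, 135, 111, 97, 96, 94, 93, 91, 90, 89, 148, 119, 134, 147, 146, 145, 145, 146]
249 [144, 145, 145, 145, 135, 109, 96, 97, 94, 95, 90, 91, 89, 132, 119, 135, 146, 145, 145, 144, 145]
252 [144, 144, 145, 144, 134, 126, 143, 141, 142, 143, 119, 90, 89, 112, 118, 135, 147, 146, 144, 145, 146]
255 [144, 143, 144, 145, 137, 114, 139, 144, 143, 
[... 876 characters left out ...]
 143, 107, 112, 137, 146, 144, 143, 142, 144]
282 [144, 143, 144, 144, 138, 116, 95, 94, 113, 145, 147, 144, 144, 119, 112, 136, 146, 145, 144, 143, 144]
285 [146, 143, 143, 143, 139, 120, 93, 95, 90, 138, 145, 144, 143, 132, 113, 138, 146, 143, 144, 143, 143]
288 [145, 141, 144, 143, 139, 130, 133, 134, 135, 127, 144, 143, 143, 139, 118, 137, 145, 143, 143, 143, 143]
291 [144, 141, 143, 144, 142, 144, 146, 145, 145, 140, 142, 144, 144, 142, 141, 145, 145, 145, 143, 142, 143]
294 [144, 141, 144, 143, 143, 144, 145, 145, 144, 145, 137, 145, 145, 145, 145, 145, 144, 145, 143, 143, 143]
297 [144, 142, 143, 143, 143, 145, 145, 145, 145, 145, 145, 145, 145, 144, 145, 145, 145, 144, 143, 143, 142]
```

```bash
python3 - <<'E'
from h import *
a=cv2.imread('pics/w9.png'); top=cv2.resize(a[60:300,190:460],None,fx=2.2,fy=2.2,interpolation=cv2.INTER_CUBIC)[:, :]
z=cv2.resize(a[225:300,300:345],None,fx=4.4,fy=7.04,interpolation=cv2.INTER_CUBIC)
h=528; z=cv2.resize(z,(198,h)); cv2.imwrite('pics/w9c.png',np.hstack([top,z]))
print(top.shape)
E
```

```text
(528, 594, 3)
```

View pics/w9c.png

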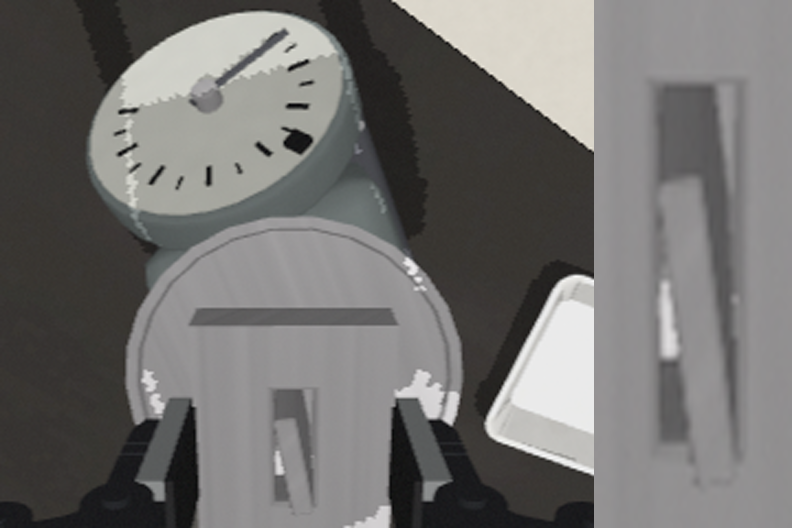

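The tang stands through the slot already: at zoom (690,330) it overlaps the slot's lower end and is turned about 0.17 rad from it, so the plate has dropped on. The pointer is at (287,32), short of the mark at (298,140). Next I'll check centring.

```bash
python3 - <<'E'
from h import *
d=load('w9.png'); o=ctrl.get_obs()
Z=lambda x,y,z: px2w(d,300+(x-594)/4.4-.4,225+y/7.04-.4,z)
print('slot',Z(698,260,.167)); a=[Z(*p,.174) for p in((663,180),(700,178),(733,478),(697,487))]; print('tang',np.mean(a,0),'len',np.linalg.norm((a[0]-a[3])),'wid',np.linalg.norm(a[0]-a[1]),'yaw',np.arctan2(*(a[3]-a[0])[1::-1]),np.arctan2(*(a[2]-a[1])[1::-1]))
s=[Z(*p,.167) for p in((652,82),(748,82),(742,440),(657,440))]; print('slot',np.mean(s,0),np.linalg.norm(s[0]-s[3]),np.linalg.norm(s[0]-s[1]))
plan([.5314,.4530,.1],.5)
E
```

```text
slot [0.52971035 0.45232558 0.167     ]
tang [0.53118876 0.4529052  0.174     ] len 0.02342450717072696 wid 0.003835755589412291 yaw 0.4823449773045884 0.48941173684144335
slot [0.53009132 0.45266108 0.167     ] 0.027877710757814825 0.01034419624427678
off [-0.  -0.  20.5] rot [ 0.    0.   -0.17]
```

```bash
python3 -m handwheel '[{"gripper":1,"offset":[-0.7,0,0],"rotation":[0,0,-0.08]},{"gripper":1,"offset":[-1.3,0,1],"rotation":[0,0,-0.155]},{"gripper":1,"offset":[-1.3,0,6],"rotation":[0,0,-0.155]},{"gripper":1,"offset":[-1.3,0,11],"rotation":[0,0,-0.155]},{"gripper":1,"offset":[-1.3,0,15],"rotation":[0,0,-0.155]},{"gripper":1,"offset":[-1.3,0,18],"rotation":[0,0,-0.155]},{"gripper":1,"offset":[-1.3,0,20],"rotation":[0,0,-0.155]},{"gripper":1,"offset":[-1.3,0,20],"rotation":[0,0,-0.155]}]'
cat >> h.py <<'E'
def force(n=4):
    f=[]
    for i in range(n): ctrl.get_image('wrist'); f.append(ctrl.get_obs()['contact_force'])
    print('Fmean',np.mean(f,0).round(2))
E
python3 - <<'E'
from h import *
force(); state()
E
```

```text
t: 14.7
tool_pos: [0.5325, 0.4534, 0.1003]
tool_rot: [0.755, -3.049, 0.0]
contact_force: [-0.6, 0.9, -1.9]
opening: 0.0429
grip_force: 41.9
Fmean [-0.28  0.71 -2.31]
t 14.9 pos [0.5327 0.4535 0.1008] plate yaw 0.485 tilt [-0.  0. -1.] F [ 0.25  1.12 -1.9 ] op 0.0424 grip 41.9
```

```bash
python3 -m handwheel '[{"gripper":1,"offset":[0,0,1],"rotation":[0,0,0]},{"gripper":1,"offset":[0,0,2],"rotation":[0,0,0]},{"gripper":1,"offset":[0,0,3],"rotation":[0,0,0]},{"gripper":1,"offset":[0,0,4],"rotation":[0,0,0]},{"gripper":1,"offset":[0,0,5],"rotation":[0,0,0]},{"gripper":1,"offset":[0,0,6],"rotation":[0,0,0]},{"gripper":1,"offset":[0,0,7],"rotation":[0,0,0]},{"gripper":1,"offset":[0,0,7],"rotation":[0,0,0]}]'
python3 - <<'E'
from h import *
force(); state()
E
```

```text
t: 15.9
tool_pos: [0.5327, 0.4535, 0.0937]
tool_rot: [-0.755, 3.049, 0.0]
contact_force: [-0.4, -0.2, -0.3]
opening: 0.0427
grip_force: 42.1
Fmean [-0.15 -0.05  0.45]
t 16.1 pos [0.5328 0.4535 0.0937] plate yaw 0.485 tilt [-0.  0. -1.] F [ 0.63 -0.39  0.47] op 0.0427 grip 42.1
```

```bash
python3 -m handwheel '[{"gripper":-0.45,"offset":[0,0,0],"rotation":[0,0,0]},{"gripper":-0.45,"offset":[0,0,0],"rotation":[0,0,0]},{"gripper":-0.45,"offset":[0,0,0],"rotation":[0,0,0]},{"gripper":-0.45,"offset":[0,0,-5],"rotation":[0,0,0]},{"gripper":-0.6,"offset":[0,0,-40],"rotation":[0,0,0]},{"gripper":-0.6,"offset":[0,0,-85],"rotation":[0,0,0]},{"gripper":-0.6,"offset":[0,0,-125],"rotation":[0,0,0]},{"gripper":-0.6,"offset":[0,0,-125],"rotation":[0,0,0]}]'
cat > dial.py <<'E'
from h import *
ex=np.array([np.cos(.69),np.sin(.69),0]); ey=np.array([-ex[1],ex[0],0]); ez=np.array([0,0,1.])
S=np.array([.5312,.4532,0])
def rect(d,lean,off=(0,0),out=.004,n=400,half=.052):
    L=np.radians(lean); nn=-ex*np.cos(L)+ez*np.sin(L); up=ex*np.sin(L)+ez*np.cos(L); rt=-ey
    c=S-.078*ex+.056*ez+out*nn+off[0]*rt+off[1]*up
    src=[];dst=[]
    for a,b in((-1,-1),(1,-1),(1,1),(-1,1)):
        src.append(w2px(d,c+half*(a*rt+b*up))); dst.append((n/2*(1+a),n/2*(1-b)))
    H=cv2.getPerspectiveTransform(np.float32(src),np.float32(dst))
    return cv2.warpPerspective(d['image'],H,(n,n),flags=cv2.INTER_CUBIC)
E
python3 - <<'E'
from dial import *
d=snap('wrist','w10.png'); state(); snap('top','t10.png')
for fn in('w1.png','w9.png','w10.png'):
    for l in(40,45,50):
        g=cv2.cvtColor(rect(load(fn),l),cv2.COLOR_RGB2GRAY); 
        # dark pixels in annulus, by angle; hub unknown: use ellipse centre guess = image centre
        c=200; yy,xx=np.mgrid[:400,:400]; r=np.hypot(xx-c,yy-c)*.104/400*1000; a=np.degrees(np.arctan2(xx-c,c-yy))
        res=[]
        for r0,r1 in((20,25),(25,30),(30,35),(38,44)):
            m=(r>r0)&(r<r1); loc=cv2.GaussianBlur(g,(0,0),12).astype(float)-g
            h=[(loc*(loc>18)*m*(abs((a-k+180)%360-180)<3)).sum() for k in range(-180,180,3)]
            top=np.argsort(h)[::-1][:4]; res.append([(int(-180+3*i),int(h[i])) for i in top])
        print(fn,l,res)
# plates from w2
d=load('w2.png'); q=lambda x,y: px2w(d,120+x/1.8-.3,100+y/1.8-.3,.012)
for n,P in(('C',((187,68),(250,133),(197,182),(133,115))),('B',((262,170),(315,236),(266,277),(208,215)))):
    k=np.array([q(*p) for p in P]); print(n,k.mean(0),[np.arctan2(*(k[i]-k[j])[1::-1]) for i,j in((0,1),(3,2))],np.linalg.norm(k[0]-k[1]),np.linalg.norm(k[1]-k[2]))
E
```

```text
t: 17.1
tool_pos: [0.5348, 0.455, 0.2249]
tool_rot: [-0.753, 3.041, 0.005]
contact_force: [0.9, -0.3, -0.0]
opening: 0.0687
grip_force: 0.0
t 17.15 pos [0.5336 0.4542 0.2216] plate yaw 0.485 tilt [-0.005  0.001 -1.   ] F [-0.3  -0.12 -0.58] op 0.0684 grip 0.0
w1.png 40 [[(-132, 8192), (-135, 5511), (-129, 4572), (-138, 955)], [(-132, 7999), (-84, 6911), (-123, 6250), (-120, 6220)], [(-51, 12154), (105, 11493), (-84, 10902), (-132, 9531)], [(-33, 23368), (-30, 20180), (-36, 15192), (-27, 10329)]]
w1.png 45 [[(-129, 7766), (-132, 7197), (-126, 2754), (-135, 2269)], [(-129, 7626), (-120, 7599), (-84, 5869), (-87, 5834)], [(-21, 13857), (-54, 12562), (-18, 10970), (-87, 10927)], [(-33, 26467), (-36, 25879), (-30, 15495), (-39, 14557)]]
w1.png 50 [[(-129, 8783), (-126, 5317), (-132, 4668), (-123, 713)], [(-129, 7395), (-120, 7292), (-87, 6534), (-126, 6356)], [(-21, 13070), (15, 12567), (-57, 12278), (-24, 11073)], [(-36, 19267), (-39, 17975), (-33, 12453), (-42, 8889)]]
w9.png 40 [[(-120, 9994), (-117, 9189), (-123, 5908), (-114, 4238)], [(-120, 12095), (-117, 10893), (-84, 9644), (102, 
[... 912 characters left out ...]
, [(-120, 12253), (-123, 8290), (-96, 7516), (-93, 6425)], [(-54, 12451), (-21, 11293), (-18, 10967), (105, 10926)], [(-33, 21209), (-36, 19997), (-30, 13886), (-39, 10270)]]
w10.png 50 [[(-96, 9214), (-93, 5384), (-99, 5379), (-120, 1775)], [(-120, 11895), (-117, 8986), (-96, 7893), (-21, 6635)], [(-57, 11265), (15, 11186), (48, 10191), (105, 10072)], [(-36, 12436), (-39, 11282), (-33, 9195), (135, 7927)]]
C [0.43685576 0.1260554  0.012     ] [np.float64(-3.0050260204515915), np.float64(-3.0447637514513373)] 0.056181444672523145 0.05079190575424702
B [0.51901168 0.12231127 0.012     ] [np.float64(-3.1102959057776567), np.float64(-3.0628349221814433)] 0.05894074472442661 0.047904584201268634
```

Rectified dial: unloaded −130°, now −95.5° (0.61 rad, one plate), mark at −33° (about 1.65 rad). The mark isn't reached, so I'll go for plate C.

```bash
python3 -m handwheel '[{"gripper":-0.32,"offset":[25,-26,0],"rotation":[0,0,0.05]},{"gripper":-0.32,"offset":[65,-67,0],"rotation":[0,0,0.12]},{"gripper":-0.32,"offset":[106,-110,10],"rotation":[0,0,0.2]},{"gripper":-0.32,"offset":[145,-150,25],"rotation":[0,0,0.28]},{"gripper":-0.32,"offset":[184,-190,50],"rotation":[0,0,0.35]},{"gripper":-0.32,"offset":[219,-227,90],"rotation":[0,0,0.4]},{"gripper":-0.32,"offset":[236.9,-245.4,140],"rotation":[0,0,0.4]},{"gripper":-0.32,"offset":[236.9,-245.4,180],"rotation":[0,0,0.4]}]'
cat > pl.py <<'E'
from h import *
def plates(fn,top=.012):
    d=snap('wrist',fn); g=cv2.cvtColor(d['image'],cv2.COLOR_RGB2GRAY)
    hsv=cv2.cvtColor(d['image'],cv2.COLOR_RGB2HSV)
    m=((g>85)&(hsv[...,1]<60)).astype(np.uint8)
    cs,_=cv2.findContours(m,cv2.RETR_CCOMP,cv2.CHAIN_APPROX_NONE)
    for c in cs:
        if not 60<cv2.contourArea(c)<16000: continue
        P=np.array([px2w(d,u,v,top)[:2] for u,v in c[:,0]],np.float32)
        (x,y),(w,h),a=cv2.minAreaRect(P*1000)
        if not(min(w,h)>7 and 20<max(w,h)<75): continue
        if w<h: a+=90
        print('rect',round(x),round(y),'size',round(max(w,h)),round(min(w,h)),'yaw',round(np.radians((a+90)%180-90),3),'px',c[:,0].mean(0).round())
E
python3 - <<'E'
from pl import *
plates('w11.png'); state()
E
```

```text
t: 18.2
tool_pos: [0.4344, 0.124, 0.0345]
tool_rot: [0.129, -3.134, 0.001]
contact_force: [0.4, -0.2, 0.1]
opening: 0.0566
grip_force: 0.0
rect 582 254 size 47 26 yaw -1.486 px [459. 390.]
rect 588 37 size 55 15 yaw -0.107 px [203. 375.]
rect 530 385 size 36 12 yaw 0.38 px [634. 346.]
rect 514 124 size 67 45 yaw 0.1 px [315. 308.]
rect 512 124 size 20 9 yaw 0.082 px [315. 307.]
rect 470 185 size 43 11 yaw 0.427 px [400. 267.]
rect 480 69 size 43 11 yaw -0.26 px [246. 267.]
rect 436 128 size 61 45 yaw 0.084 px [329. 215.]
rect 434 128 size 25 9 yaw 0.084 px [329. 214.]
rect 405 196 size 29 12 yaw -0.144 px [432. 182.]
rect 309 227 size 51 23 yaw -1.088 px [521.  36.]
rect 308 74 size 33 9 yaw 1.307 px [257.   8.]
t 18.25 pos [0.4303 0.124  0.0292] plate yaw 0.083 tilt [ 0.014 -0.    -1.   ] F [-3.66 -0.81 -3.48] op 0.0566 grip 0.0
```

```bash
python3 -m handwheel '[{"gripper":-0.32,"offset":[0,2,15],"rotation":[0,0,0]},{"gripper":-0.32,"offset":[0,2,40],"rotation":[0,0,0]},{"gripper":-0.32,"offset":[0,2,62],"rotation":[0,0,0]},{"gripper":-0.32,"offset":[0,2,71],"rotation":[0,0,0]},{"gripper":-0.32,"offset":[0,2,73.4],"rotation":[0,0,0]},{"gripper":1,"offset":[0,2,73.4],"rotation":[0,0,0]},{"gripper":1,"offset":[0,2,73.4],"rotation":[0,0,0]},{"gripper":1,"offset":[0,2,73.4],"rotation":[0,0,0]}]' 40
python3 - <<'E'
from h import *
state()
E
```

```text
t: 19.25
tool_pos: [0.4385, 0.1281, -0.0338]
tool_rot: [-0.134, 3.136, 0.001]
contact_force: [0.7, 1.8, 3.2]
opening: 0.0428
grip_force: 41.4
t 19.25 pos [ 0.4385  0.1281 -0.0338] plate yaw 0.085 tilt [-0.002  0.    -1.   ] F [0.75 1.76 3.2 ] op 0.0428 grip 41.4
```

```bash
python3 -m handwheel '[{"gripper":1,"offset":[0,0,-30],"rotation":[0,0,0]},{"gripper":1,"offset":[-10,26,-80],"rotation":[0,0,0]},{"gripper":1,"offset":[-29,76,-120],"rotation":[0,0,-0.08]},{"gripper":1,"offset":[-50,130,-155],"rotation":[0,0,-0.16]},{"gripper":1,"offset":[-72,187,-185],"rotation":[0,0,-0.24]},{"gripper":1,"offset":[-94,244,-195],"rotation":[0,0,-0.32]},{"gripper":1,"offset":[-112,291,-195],"rotation":[0,0,-0.4]},{"gripper":1,"offset":[-121.8,316.3,-195],"rotation":[0,0,-0.4]}]'
python3 - <<'E'
from h import *
force(3); state()
d=snap('wrist','w12.png'); g=cv2.cvtColor(d['image'],cv2.COLOR_RGB2GRAY)
for r in range(225,300,5): print(r,[int(x) for x in g[r,300:350:3]])
E
```

```text
t: 20.25
tool_pos: [0.5316, 0.4559, 0.1593]
tool_rot: [0.758, -3.048, 0.0]
contact_force: [0.2, -0.1, -1.9]
opening: 0.0428
grip_force: 42.1
Fmean [-0.96 -0.71 -2.15]
t 20.4 pos [0.5311 0.4539 0.1585] plate yaw 0.487 tilt [ 0.003 -0.001 -1.   ] F [-0.55 -1.37 -3.37] op 0.0427 grip 42.1
225 [150, 147, 146, 146, 147, 149, 148, 149, 149, 149, 147, 149, 149, 146, 147, 147, 150]
230 [151, 148, 145, 145, 146, 149, 148, 148, 150, 148, 147, 149, 148, 146, 145, 148, 150]
235 [150, 147, 145, 145, 139, 135, 135, 136, 139, 137, 137, 136, 148, 146, 146, 147, 150]
240 [150, 147, 145, 146, 134, 139, 139, 150, 142, 147, 147, 124, 148, 146, 145, 147, 149]
245 [150, 148, 144, 145, 135, 134, 135, 146, 140, 148, 160, 125, 148, 146, 145, 146, 148]
250 [149, 147, 144, 145, 137, 190, 152, 144, 142, 214, 214, 125, 148, 146, 145, 147, 148]
255 [149, 147, 144, 145, 136, 189, 213, 213, 213, 213, 214, 125, 146, 145, 145, 146, 147]
260 [148, 148, 144, 144, 137, 151, 184, 199, 173, 160, 143, 125, 147, 144, 146, 145, 147]
265 [149, 147, 144, 144, 137, 185, 209, 211, 208, 204, 182, 132, 148, 145, 144, 147, 147]
270 [148, 146, 142, 144, 138, 66, 60, 58, 56, 56, 55, 131, 147, 144, 144, 145, 147]
275 [148, 147, 143, 145, 138, 92, 95, 93, 94, 94, 95, 132, 147, 144, 143, 145, 147]
280 [148, 147, 142, 144, 139, 93, 94, 92, 96, 95, 94, 132, 146, 143, 143, 145, 145]
285 [148, 146, 142, 144, 139, 93, 96, 95, 95, 95, 97, 132, 145, 144, 143, 144, 145]
290 [148, 146, 141, 144, 144, 145, 146, 144, 145, 145, 146, 145, 146, 144, 143, 144, 145]
295 [148, 146, 142, 144, 143, 146, 145, 145, 146, 146, 145, 145, 145, 143, 143, 144, 144]
```

```bash
python3 -m handwheel '[{"gripper":1,"offset":[-0.5,0,5],"rotation":[0,0,0]},{"gripper":1,"offset":[-0.5,0,14],"rotation":[0,0,0]},{"gripper":1,"offset":[-0.5,0,21],"rotation":[0,0,0]},{"gripper":1,"offset":[-0.5,0,25],"rotation":[0,0,0]},{"gripper":1,"offset":[-0.5,0,28],"rotation":[0,0,0]},{"gripper":1,"offset":[-0.5,0,31],"rotation":[0,0,0]},{"gripper":1,"offset":[-0.5,0,34],"rotation":[0,0,0]},{"gripper":1,"offset":[-0.5,0,34],"rotation":[0,0,0]}]'
python3 - <<'E'
from h import *
force(4); state()
E
```

```text
t: 21.45
tool_pos: [0.5321, 0.4535, 0.1258]
tool_rot: [0.755, -3.049, 0.0]
contact_force: [0.4, 0.8, -2.2]
opening: 0.0426
grip_force: 42.1
Fmean [-0.08  0.64 -1.87]
t 21.65 pos [0.5323 0.4537 0.1263] plate yaw 0.485 tilt [-0.  0. -1.] F [-0.18  1.63 -2.05] op 0.0426 grip 42.1
```

```bash
python3 -m handwheel '[{"gripper":1,"offset":[0,0,5],"rotation":[0,0,0]},{"gripper":1,"offset":[0,0,10],"rotation":[0,0,0]},{"gripper":1,"offset":[0,0,14],"rotation":[0,0,0]},{"gripper":1,"offset":[0,0,17],"rotation":[0,0,0]},{"gripper":1,"offset":[0,0,20],"rotation":[0,0,0]},{"gripper":1,"offset":[0,0,22],"rotation":[0,0,0]},{"gripper":1,"offset":[0,0,24],"rotation":[0,0,0]},{"gripper":1,"offset":[0,0,24],"rotation":[0,0,0]}]'
python3 - <<'E'
from h import *
force(4); state()
E
```

```text
t: 22.65
tool_pos: [0.5322, 0.4536, 0.1023]
tool_rot: [-0.755, 3.05, 0.0]
contact_force: [-1.5, -0.4, 0.2]
opening: 0.0425
grip_force: 42.3
Fmean [-0.89 -0.96 -0.04]
t 22.85 pos [0.5322 0.4536 0.1023] plate yaw 0.485 tilt [-0.  0. -1.] F [-0.11 -1.2  -0.6 ] op 0.0428 grip 42.3
```

```bash
python3 -m handwheel '[{"gripper":-0.45,"offset":[0,0,0],"rotation":[0,0,0]},{"gripper":-0.45,"offset":[0,0,0],"rotation":[0,0,0]},{"gripper":-0.45,"offset":[0,0,0],"rotation":[0,0,0]},{"gripper":-0.45,"offset":[0,0,-5],"rotation":[0,0,0]},{"gripper":-0.45,"offset":[0,0,-40],"rotation":[0,0,0]},{"gripper":-0.4,"offset":[0,0,-85],"rotation":[0,0,0]},{"gripper":-0.4,"offset":[0,0,-118],"rotation":[0,0,0]},{"gripper":-0.4,"offset":[0,0,-118],"rotation":[0,0,0]}]'
cat >> dial.py <<'E'
def read(fn):
    for l in(40,45):
        g=cv2.cvtColor(rect(load(fn),l),cv2.COLOR_RGB2GRAY); c=200; yy,xx=np.mgrid[:400,:400]; r=np.hypot(xx-c,yy-c)*.26; a=np.degrees(np.arctan2(xx-c,c-yy)); res=[]
        for r0,r1 in((14,19),(19,24),(24,30),(37,45)):
            m=(r>r0)&(r<r1); loc=cv2.GaussianBlur(g,(0,0),12).astype(float)-g
            h=[(loc*(loc>18)*m*(abs((a-k+180)%360-180)<2.5)).sum() for k in range(-180,180,2)]
            res.append([(int(-180+2*i),int(h[i])) for i in np.argsort(h)[::-1][:4]])
        print(fn,l,res)
E
python3 - <<'E'
from dial import *
ctrl.get_image('wrist'); d=snap('wrist','w13.png'); state()
for f in('w1.png','w10.png','w13.png'): read(f)
E
```

```text
t: 23.85
tool_pos: [0.5341, 0.4549, 0.2255]
tool_rot: [-0.753, 3.042, 0.005]
contact_force: [0.1, -0.1, -0.3]
opening: 0.0598
grip_force: 0.0
t 23.95 pos [0.5322 0.4536 0.22  ] plate yaw 0.485 tilt [-0.  0. -1.] F [-0.75  0.11 -0.21] op 0.0598 grip 0.0
w1.png 40 [[(-134, 6095), (-132, 5775), (-136, 5500), (-138, 4049)], [(-132, 7304), (-134, 6586), (-130, 5297), (-136, 3592)], [(-132, 8697), (-122, 6817), (-130, 6725), (-84, 6355)], [(-34, 24848), (-32, 23210), (-30, 20912), (-36, 16597)]]
w1.png 45 [[(-132, 6385), (-130, 5613), (-134, 5545), (-136, 3919)], [(-130, 7408), (-132, 6608), (-128, 5104), (-134, 3413)], [(-130, 8863), (-120, 7714), (-128, 7135), (-86, 6318)], [(-34, 26465), (-36, 26349), (-32, 25489), (-38, 19959)]]
w10.png 40 [[(-96, 5809), (-98, 5785), (-94, 5019), (-100, 4593)], [(-96, 7308), (-94, 6819), (-98, 5401), (-92, 4233)], [(-122, 11336), (-124, 9392), (-94, 8764), (-96, 7945)], [(-34, 21518), (-32, 21099), (-30, 19538), (-28, 14571)]]
w10.png 45 [[(-98, 6232), (-96, 5967), (-100, 5054), (-94, 4615)], [(-96, 7735), (-94, 6684), (-98, 5897), (-92, 3499)], [(-120, 12450), (-122, 10545), (-94, 8619), (-96, 8451)], [(-32, 21154), (-36, 20641), (-34, 20299), (-30, 14692)]]
w13.png 40 [[(-54, 6154), (-52, 5939), (-56, 5479), (-50, 4460)], [(-54, 7929), (-52, 7000), (-56, 6438), (-50, 3776)], [(-122, 11315), (-54, 10829), (-52, 8956), (-124, 8894)], [(-34, 21334), (-32, 21119), (-30, 19876), (-28, 14992)]]
w13.png 45 [[(-58, 6486), (-56, 6288), (-60, 5192), (-54, 4786)], [(-58, 7827), (-56, 7738), (-60, 5235), (-54, 4721)], [(-120, 12307), (-56, 11107), (-122, 9871), (-58, 9815)], [(-32, 21609), (-36, 20529), (-34, 20483), (-30, 15134)]]
```

Rectified reading is now about −55° (about 1.3 rad) with the mark at −33.5°, so it's still short. I need the third plate, B.

```bash
python3 -m handwheel '[{"gripper":-0.32,"offset":[18,-31,0],"rotation":[0,0,0.05]},{"gripper":-0.32,"offset":[46,-79,0],"rotation":[0,0,0.12]},{"gripper":-0.32,"offset":[75,-129,0],"rotation":[0,0,0.2]},{"gripper":-0.32,"offset":[104,-179,10],"rotation":[0,0,0.28]},{"gripper":-0.32,"offset":[133,-229,40],"rotation":[0,0,0.35]},{"gripper":-0.32,"offset":[157,-271,85],"rotation":[0,0,0.4]},{"gripper":-0.32,"offset":[165.7,-285.7,140],"rotation":[0,0,0.4]},{"gripper":-0.32,"offset":[165.7,-285.7,181],"rotation":[0,0,0.4]}]'
python3 - <<'E'
from pl import *
ctrl.get_image('wrist');ctrl.get_image('wrist')
plates('w14.png'); state()
E
```

```text
t: 24.95
tool_pos: [0.5156, 0.1216, 0.0342]
tool_rot: [0.129, -3.133, 0.001]
contact_force: [-0.2, 0.5, 1.2]
opening: 0.0565
grip_force: 0.0
rect 545 182 size 42 11 yaw 0.439 px [400. 266.]
rect 555 69 size 42 12 yaw -0.257 px [246. 266.]
rect 518 124 size 62 46 yaw 0.088 px [325. 222.]
rect 516 124 size 23 9 yaw 0.086 px [325. 222.]
rect 408 197 size 30 12 yaw -0.133 px [461.  65.]
rect 368 280 size 34 10 yaw 1.311 px [619.   7.]
rect 392 48 size 38 11 yaw -1.486 px [215.   6.]
t 25.1 pos [0.515 0.123 0.035] plate yaw 0.085 tilt [ 0.009 -0.    -1.   ] F [0.77 1.1  0.02] op 0.0564 grip 0.0
```

```bash
python3 -m handwheel '[{"gripper":-0.32,"offset":[-1.5,0,15],"rotation":[0,0,0]},{"gripper":-0.32,"offset":[-1.5,0,40],"rotation":[0,0,0]},{"gripper":-0.32,"offset":[-1.5,0,62],"rotation":[0,0,0]},{"gripper":-0.32,"offset":[-1.5,0,70.5],"rotation":[0,0,0]},{"gripper":-0.32,"offset":[-1.5,0,73],"rotation":[0,0,0]},{"gripper":1,"offset":[-1.5,0,73],"rotation":[0,0,0]},{"gripper":1,"offset":[-1.5,0,73],"rotation":[0,0,0]},{"gripper":1,"offset":[-1.5,0,73],"rotation":[0,0,0]}]' 40
python3 - <<'E'
from h import *
state()
E
```

```text
t: 26.1
tool_pos: [0.5216, 0.1239, -0.0326]
tool_rot: [-0.134, 3.136, 0.001]
contact_force: [1.3, -0.2, 3.8]
opening: 0.0424
grip_force: 41.4
t 26.1 pos [ 0.5216  0.1239 -0.0326] plate yaw 0.085 tilt [-0.003  0.    -1.   ] F [ 1.33 -0.18  3.82] op 0.0424 grip 41.4
```

```bash
python3 -m handwheel '[{"gripper":1,"offset":[0,0,-30],"rotation":[0,0,0]},{"gripper":1,"offset":[-3,25,-85],"rotation":[0,0,0]},{"gripper":1,"offset":[-9,75,-135],"rotation":[0,0,-0.08]},{"gripper":1,"offset":[-16,130,-175],"rotation":[0,0,-0.16]},{"gripper":1,"offset":[-23,188,-195],"rotation":[0,0,-0.24]},{"gripper":1,"offset":[-31,248,-199],"rotation":[0,0,-0.32]},{"gripper":1,"offset":[-37,300,-199],"rotation":[0,0,-0.4]},{"gripper":1,"offset":[-40.2,327.7,-199],"rotation":[0,0,-0.4]}]'
python3 - <<'E'
from h import *
force(3); state()
for fn in('w12.png','w15.png'):
    d=snap('wrist',fn) if fn=='w15.png' else load(fn); g=cv2.cvtColor(d['image'],cv2.COLOR_RGB2GRAY).astype(int)
    print(fn,'slot rows',[(r,int(g[r,318])) for r in list(range(230,240))+list(range(284,293))], 'cols',[int(x) for x in g[280,306:340]])
E
```

```text
t: 27.1
tool_pos: [0.5314, 0.4564, 0.164]
tool_rot: [0.759, -3.047, 0.0]
contact_force: [0.2, 0.0, -2.4]
opening: 0.0427
grip_force: 41.9
Fmean [-0.51 -0.53 -2.61]
t 27.25 pos [0.5315 0.4543 0.1635] plate yaw 0.487 tilt [ 0.003 -0.001 -1.   ] F [ 0.5  -0.72 -3.23] op 0.0426 grip 41.9
w12.png slot rows [(230, 148), (231, 148), (232, 148), (233, 148), (234, 148), (235, 135), (236, 136), (237, 137), (238, 136), (239, 138), (284, 95), (285, 96), (286, 106), (287, 136), (288, 139), (289, 139), (290, 146), (291, 145), (292, 146)] cols [142, 142, 144, 144, 143, 144, 139, 132, 115, 93, 93, 94, 94, 94, 93, 92, 94, 94, 96, 95, 95, 95, 96, 95, 94, 93, 114, 132, 137, 145, 146, 145, 144, 143]
w15.png slot rows [(230, 136), (231, 137), (232, 137), (233, 139), (234, 137), (235, 137), (236, 138), (237, 135), (238, 135), (239, 135), (284, 146), (285, 146), (286, 145), (287, 144), (288, 145), (289, 146), (290, 145), (291, 145), (292, 145)] cols [142, 143, 143, 143, 144, 142, 139, 133, 128, 118, 116, 114, 116, 115, 116, 116, 115, 114, 116, 117, 116, 116, 118, 117, 117, 117, 125, 133, 138, 146, 146, 145, 144, 144]
```

```bash
python3 - <<'E'
from h import *
for fn in('w12.png','w15.png'):
    d=load(fn); g=cv2.cvtColor(d['image'],cv2.COLOR_RGB2GRAY).astype(int); c=g[215:300,316:324].mean(1); print(fn,[(215+i,int(v)) for i,v in enumerate(c) if i<24 or i>62])
state()
E
```

```text
w12.png [(215, 149), (216, 149), (217, 149), (218, 149), (219, 149), (220, 149), (221, 149), (222, 148), (223, 148), (224, 149), (225, 148), (226, 148), (227, 148), (228, 149), (229, 149), (230, 148), (231, 148), (232, 148), (233, 147), (234, 148), (235, 136), (236, 137), (237, 141), (238, 143), (278, 93), (279, 92), (280, 93), (281, 94), (282, 94), (283, 94), (284, 94), (285, 95), (286, 105), (287, 134), (288, 137), (289, 138), (290, 145), (291, 145), (292, 145), (293, 145), (294, 145), (295, 145), (296, 145), (297, 145), (298, 145), (299, 144)]
w15.png [(215, 149), (216, 149), (217, 149), (218, 149), (219, 149), (220, 148), (221, 148), (222, 148), (223, 148), (224, 148), (225, 148), (226, 148), (227, 148), (228, 140), (229, 134), (230, 135), (231, 136), (232, 136), (233, 136), (234, 135), (235, 135), (236, 140), (237, 141), (238, 142), (278, 94), (279, 95), (280, 115), (281, 135), (282, 137), (283, 142), (284, 145), (285, 145), (286, 145), (287, 145), (288, 145), (289, 145), (290, 145), (291, 145), (292, 145), (293, 144), (294, 144), (295, 145), (296, 145), (297, 145), (298, 145), (299, 145)]
t 27.3 pos [0.5319 0.4532 0.1638] plate yaw 0.486 tilt [ 0.002 -0.001 -1.   ] F [-0.12 -0.61 -2.68] op 0.0421 grip 41.9
```

```bash
python3 -m handwheel '[{"gripper":1,"offset":[-3.4,0,5],"rotation":[0,0,0]},{"gripper":1,"offset":[-3.4,0,15],"rotation":[0,0,0]},{"gripper":1,"offset":[-3.4,0,25],"rotation":[0,0,0]},{"gripper":1,"offset":[-3.4,0,33],"rotation":[0,0,0]},{"gripper":1,"offset":[-3.4,0,37],"rotation":[0,0,0]},{"gripper":1,"offset":[-3.4,0,40],"rotation":[0,0,0]},{"gripper":1,"offset":[-3.4,0,43],"rotation":[0,0,0]},{"gripper":1,"offset":[-3.4,0,43],"rotation":[0,0,0]}]'
python3 - <<'E'
from h import *
force(4); state()
E
```

```text
t: 28.3
tool_pos: [0.5355, 0.4552, 0.122]
tool_rot: [0.755, -3.049, 0.0]
contact_force: [-0.6, -0.5, -2.3]
opening: 0.0429
grip_force: 41.9
Fmean [ 0.11  0.07 -1.97]
t 28.5 pos [0.5357 0.4554 0.1225] plate yaw 0.485 tilt [-0.001  0.    -1.   ] F [-0.57 -0.42 -2.23] op 0.0423 grip 41.9
```

```bash
python3 -m handwheel '[{"gripper":1,"offset":[0,0,3],"rotation":[0,0,0]},{"gripper":1,"offset":[0,0,6],"rotation":[0,0,0]},{"gripper":1,"offset":[0,0,8],"rotation":[0,0,0]},{"gripper":1,"offset":[0,0,10],"rotation":[0,0,0]},{"gripper":1,"offset":[0,0,11],"rotation":[0,0,0]},{"gripper":1,"offset":[0,0,12],"rotation":[0,0,0]},{"gripper":1,"offset":[0,0,13],"rotation":[0,0,0]},{"gripper":1,"offset":[0,0,13],"rotation":[0,0,0]}]'
python3 - <<'E'
from h import *
force(5); state()
E
```

```text
t: 29.5
tool_pos: [0.5355, 0.4553, 0.1093]
tool_rot: [-0.755, 3.05, 0.0]
contact_force: [-1.0, -1.2, 0.0]
opening: 0.0425
grip_force: 42.2
Fmean [-1.55 -0.49  0.27]
t 29.75 pos [0.5356 0.4553 0.1092] plate yaw 0.485 tilt [-0.  0. -1.] F [-1.15 -0.3   0.25] op 0.0428 grip 42.2
```

```bash
python3 -m handwheel '[{"gripper":-0.45,"offset":[0,0,0],"rotation":[0,0,0]},{"gripper":-0.45,"offset":[0,0,0],"rotation":[0,0,0]},{"gripper":-0.45,"offset":[0,0,0],"rotation":[0,0,0]},{"gripper":-0.45,"offset":[0,0,-5],"rotation":[0,0,0]},{"gripper":-0.45,"offset":[0,0,-40],"rotation":[0,0,0]},{"gripper":-0.45,"offset":[0,0,-85],"rotation":[0,0,0]},{"gripper":-0.45,"offset":[0,0,-111],"rotation":[0,0,0]},{"gripper":-0.45,"offset":[0,0,-111],"rotation":[0,0,0]}]'
python3 - <<'E'
from dial import *
for i in range(5): ctrl.get_image('top')
d=snap('wrist','w16.png'); state(); read('w16.png')
# stack check: top plate contour at its expected top height
g=cv2.cvtColor(d['image'],cv2.COLOR_RGB2GRAY)
z=.1348-.0157+.036
for p in([.5312,.4529,z],[.5312,.4529,.1583]): print(np.round(w2px(d,p)))
ca,sa=np.cos(.485),np.sin(.485)
print('corners',[np.round(w2px(d,[.5312+a*.029*ca-b*.022*sa,.4529+a*.029*sa+b*.022*ca,z])) for a,b in((-1,-1),(1,-1),(1,1),(-1,1))])
for r in range(140,250,8): print(r,[int(x) for x in g[r,270:380:5]])
E
```

```text
t: 30.75
tool_pos: [0.5371, 0.4563, 0.2243]
tool_rot: [-0.753, 3.043, 0.004]
contact_force: [-1.3, 0.2, -0.1]
opening: 0.0619
grip_force: 0.0
t 31.05 pos [0.5347 0.4547 0.2176] plate yaw 0.485 tilt [ 0.004 -0.    -1.   ] F [-0.61 -0.24 -0.01] op 0.0618 grip 0.0
w16.png 40 [[(-10, 7148), (-12, 6322), (-8, 5992), (-14, 3829)], [(-12, 8618), (-14, 6719), (-10, 6279), (-16, 2937)], [(-122, 14385), (-120, 12966), (-14, 11326), (-12, 10880)], [(-32, 21114), (-34, 20198), (-30, 17876), (-28, 15219)]]
w16.png 45 [[(-12, 6895), (-14, 6034), (-10, 5923), (-8, 3754)], [(-14, 8561), (-12, 6989), (-16, 6025), (-10, 3273)], [(-120, 15388), (-118, 13307), (-14, 10902), (-16, 10475)], [(-32, 23705), (-36, 22867), (-34, 22866), (-30, 18134)]]
[324. 193.]
[324. 195.]
corners [array([296., 159.]), array([298., 226.]), array([349., 226.]), array([351., 159.])]
140 [35, 33, 73, 86, 88, 90, 156, 121, 156, 155, 153, 160, 157, 158, 127, 156, 129, 103, 52, 34, 32, 52]
148 [54, 55, 93, 102, 155, 155, 156, 155, 156, 153, 153, 158, 154, 155, 153, 156, 153, 145, 95, 53, 55, 54]
156 [55, 57, 106, 133, 154, 153, 1
[... 555 characters left out ...]
220, 142, 147, 151, 147, 141, 143, 142, 147, 146, 150, 199, 225, 221, 163, 60, 55]
204 [53, 53, 52, 173, 221, 219, 141, 146, 149, 146, 103, 141, 140, 145, 145, 194, 223, 224, 174, 205, 101, 54]
212 [52, 46, 35, 52, 219, 216, 213, 218, 223, 219, 221, 222, 221, 219, 218, 222, 220, 194, 153, 80, 55, 55]
220 [53, 44, 153, 154, 154, 135, 212, 215, 221, 216, 219, 219, 219, 216, 215, 220, 124, 61, 60, 56, 55, 55]
228 [55, 104, 189, 186, 179, 154, 153, 62, 53, 54, 55, 52, 54, 56, 57, 59, 60, 59, 60, 60, 58, 58]
236 [126, 85, 128, 145, 143, 142, 159, 55, 56, 54, 55, 56, 54, 56, 53, 53, 54, 57, 58, 57, 59, 57]
244 [85, 85, 86, 89, 90, 88, 85, 59, 59, 58, 55, 54, 54, 56, 52, 55, 53, 55, 55, 55, 54, 56]
```

```bash
python3 -c "
from station import ctrl
print(ctrl.finish_job())"
```

```text
the job is handed in; nothing more can be done
None
```

The job is handed in: three plates are seated home on the tang, none are left over, and the pointer first passed the mark with the third. By my camera readings the mark is at about 1.53 rad and two plates read about 1.27; it took about 31 s.

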